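# Pack delivered cartons tight into the bench drawer

## Robot

A 6-joint arm with a two-finger parallel gripper is mounted at the origin on the work surface. World frame = base frame: x ahead of the robot, y to its left, z up, the work surface at z = 0. Lengths are in mm, angles in rad, forces in N, time in s.
With the tool pointing down it reaches from about 275 to 875 mm from the base axis. Payload 12.5 kg.
Tool frame: the origin (TCP) lies on the centre line of the jaws, within the pads' length; the fingertips stand 8 mm ahead of it and the grasp point (between the pads) lies 11 mm behind it; z points along the fingers, y is the line along which they close (so a half turn about z gives the same grasp; the last joint's range is limited). The gripper opens to 85 mm and grips with 20 to 120 N. Pads are 22 mm wide; open, the fingers measure 114 mm over their backs; the gripper's body (76 mm by 85 mm) begins 54 mm behind the grasp point. The pads swing forward as they close: fully open they stand 13 mm farther back than shut.
Start: joints at [-1.265, 0.351, 1.652, -0, 1.139, -0.085], TCP at [209.528, -508.51, 239.29] pointing down, gripper open.
Joint ranges: [-2.75, 2.75], [-0.79, 2.1], [0.01, 2.65], [-1.57, 4.71], [0.07, 3.14], [-2.87, 2.87]. Speed limits (rad/s): [2.22, 2.22, 2.79, 3.14, 3.14, 3.14].

## Interface

Orientations are given as a 3x3 rotation matrix whose columns are the frame's x, y, z axes.
In Python, from plant import movep, movel, move_j, move_gripper, wait, solve_ik, read_state, read_camera, PlanningError, hand_in gives the robot as it stands. Calls block until the motion is done:
- movep(position, orientation): joint-space move of the TCP to a pose.
- movel(position, frame=None, feed=150): straight line of the TCP; frame=None keeps the orientation; feed is the mean speed in mm/s.
- move_j(angles): joint-space move.
- move_gripper(opening): finger opening in mm; the grip force is fixed at half the most; returns when the fingers have stopped.
- wait(seconds).
- solve_ik(position, orientation): joint angles nearest the present ones, or None.
- read_state(): the state.
- read_camera(name): name is "scene" or "top" or "wrist"; returns a dict with "pixels" (420x560x3 uint8, red, green, blue), "range_z" (420x560 float32, mm along the optical axis (not along the pixel's ray), 0 where there is no reading), "intrinsics" (3x3 intrinsics, pixels), "R" (3x3) and "t" (3): a world point X has camera coordinates R X + t; the wrist camera has in their place "hand_eye" (4x4, takes a point from camera to tool coordinates, whose origin is the TCP and whose axes are the flange's). Camera axes: x right, y down, z forward; pixel columns grow to the right and rows downward; lengths in mm; the calibration is good to about 2 mm. A picture is of the moment at which its call begins: read the wrist's pose just before it.
A pose or a line that the arm cannot do raises PlanningError and nothing moves.
- hand_in(): hands the job in; it is judged then, once.
The state is a dict: "time_s": time; "joint_positions": joint angles; "qd": joint speeds; "joint_efforts": joint torques, N m; "eef_pos": TCP position; "orientation": TCP orientation; "contact_force": force on the tool from outside, world axes, zero at the start; "moment": the same for the moment, N m; "gripper_width": finger opening in mm; "gripper_force": force on a finger pad.
Only numpy, scipy, OpenCV 4.12 (cv2) and the standard library are available. Lean on these libraries where they do the work, as an engineer would, in place of code of your own. Each camera call takes 0.05 s, during which the arm holds its last target. There are 200 camera calls.

## Task

Put the delivery away: pull the drawer of the low bench unit fully open, then stand every small cardboard carton in it in one row along the drawer front, lengthwise (long sides running front to back) and the right way up, starting in the front left corner as seen from the robot (front is the side with the handle). Push each carton home, its end flush against the drawer front and its long side against the drawer's left wall or the carton before it, before putting in the next; then slide the drawer fully shut with the row still tight. Do not knock over or shift the bottle, jar, beaker or tip box.

Things in the scene. Friction and masses are not known exactly. Their poses are not given: they have to be found in the camera images.
- cabinet: low grey drawer unit fixed on the bench, 210 deep (x) x 345 wide (y) x 78 mm tall, without the drawer front. Origin: centre of its underside. Its x axis points from the drawer front into the unit (away from the robot), y to the left as seen from the robot, z up. It has one white drawer.
- drawer (a joint): how far the drawer is pulled out, m: 0 is fully shut, 0.175 fully open (hard stops at both ends); it slides along the unit's -x axis, with about 2 N of friction, and stays where it is left. Fully open, its whole inside lies in front of the unit's top but for the last 5 mm at the back.
- drawer_corner (a point): the front left inside corner of the drawer, on its inner floor (16 mm above the bench), moving with the drawer; axes as the unit's. The inside reaches from it 180 mm along +x and 300 mm along -y. Side and back walls are 6 mm thick and reach 36 mm above the inner floor; the front panel is 15 mm thick (outside it at -x), 345 mm wide and reaches 60 mm above the inner floor.
- drawer_handle (a point): middle of the drawer's handle: a round dark steel bar 12 mm thick and 120 mm long parallel to the unit's y, 48 mm in front of the panel (42 mm clear between bar and panel, open from above), 52 mm above the bench, moving with the drawer; a post at each end joins it to the panel.
- carton_a: plain cardboard carton, one of three or four alike, 100 long (its x) x 50 wide (its y) x 45 mm tall (z), about 0.15 kg, with a strip of white tape along the top. Origin: centre of its underside. None if there are only three and this one is absent.
- carton_b: plain cardboard carton, one of three or four alike, 100 long (its x) x 50 wide (its y) x 45 mm tall (z), about 0.15 kg, with a strip of white tape along the top. Origin: centre of its underside. None if there are only three and this one is absent.
- carton_c: plain cardboard carton, one of three or four alike, 100 long (its x) x 50 wide (its y) x 45 mm tall (z), about 0.15 kg, with a strip of white tape along the top. Origin: centre of its underside. None if there are only three and this one is absent.
- carton_d: plain cardboard carton, one of three or four alike, 100 long (its x) x 50 wide (its y) x 45 mm tall (z), about 0.15 kg, with a strip of white tape along the top. Origin: centre of its underside. None if there are only three and this one is absent.
- bottle: amber reagent bottle, 58 mm across, 115 mm tall, a bystander to leave alone. Origin: centre of its underside.
- jar: white jar with a black cap, 64 mm across, 60 mm tall, a bystander to leave alone. Origin: centre of its underside.
- beaker: glass beaker, 70 mm across, 85 mm tall, a bystander to leave alone. Origin: centre of its underside.
- tip_box: grey box with a clear lid, 122 x 87 x 68 mm, a bystander to leave alone. Origin: centre of its underside.

How it is judged:
By the outcome, as a careful person would: the job done as asked, in the order asked, and still so for the second after the job is handed in, with the robot touching nothing.
Of carton_a, carton_b, carton_c, carton_d only 3 to 4 are there at a start; the rules pass over those that are not, and their reading is None.
At some moment in a run one of carton_a, carton_b, carton_c, carton_d may be knocked a few centimetres aside while the robot is not near it.
Once in a run the grip may slacken for a moment while it holds something.
It also fails if it takes over 210 s, if anything falls off the work surface, if the arm or the gripper's body presses on something with over 40 N, if the wrist force passes 120 N, or if a joint passes its speed limit or range.

## Working session

There is one attempt and no reset: what is moved stays moved. The work goes in short steps, each a Python script; the robot and the scene stay as the last script left them, time stands still between calls to the robot, and variables do not carry over. Pictures are saved under pics/ and viewed, at most 14 in all, crops included, and the job is handed in when it is done.

```bash
ls; mkdir -p pics
python3 - <<'E'
from plant import *
import cv2,numpy as np
for n in("scene","top"):
    c=read_camera(n); cv2.imwrite(f"pics/{n}0.png",c["pixels"][:,:,::-1]); np.savez(f"{n}0.npz",**c)
    print(n,c["intrinsics"].tolist(),c["R"].round(3).tolist(),c["t"])
s=read_state();print(s)
print(read_camera("wrist")["hand_eye"])
E
```

```text
pics
scene [[490.97975443517, 0.0, 279.5170548238267], [0.0, 490.97975443517, 204.79149410840128], [0.0, 0.0, 1.0]] [[-0.593, 0.805, -0.003], [0.685, 0.503, -0.528], [-0.423, -0.315, -0.849]] [ 464.04595167 -307.59165188 1562.43065805]
top [[420.7494822476324, 0.0, 275.6271718068482], [0.0, 420.7494822476324, 215.81565634803505], [0.0, 0.0, 1.0]] [[-0.019, -1.0, -0.009], [-0.995, 0.02, -0.099], [0.099, 0.007, -0.995]] [ -92.25423599  611.77663122 1090.93035059]
{'time_s': 0.1, 'joint_positions': array([-1.26458617e+00,  3.51177651e-01,  1.65236258e+00,  2.49607152e-05,
        1.13911564e+00, -8.46390926e-02]), 'qd': array([-0.00048498, -0.00126511, -0.00319507, -0.00107195,  0.00092604,
       -0.00024192]), 'joint_efforts': array([ 1.81261308e-03, -5.06835651e+01, -2.91876286e+01, -9.55034750e-06,
        2.69428681e-03,  8.97642536e-06]), 'eef_pos': array([ 209.45564742, -508.23664951,  238.81388733]), 'orientation': array([[ 9.24589852e-01,  3.80963929e-01, -2.98889445e-04],
       [ 3.80964030e-01, -9.24589296e-01,  1.02059935e-03],
       [ 1.12461558e-04, -1.05750193e-03, -9.99999435e-01]]), 'contact_force': array([ 0.10911603,  0.39800911, -0.96509152]), 'moment': array([0.02926656, 0.05028317, 0.06169883]), 'gripper_force': 0.0, 'gripper_width': 85.53980188322795}
[[-1.40710968e-04 -9.45366356e-01 -3.26009866e-01  8.40352756e+01]
 [ 9.99999929e-01 -1.88354978e-05 -3.76996297e-04 -5.19369281e-01]
 [ 3.50259058e-04 -3.26009896e-01  9.45366292e-01 -1.34524069e+02]
 [ 0.00000000e+00  0.00000000e+00  0.00000000e+00  1.00000000e+00]]
```

View pics/top0.png

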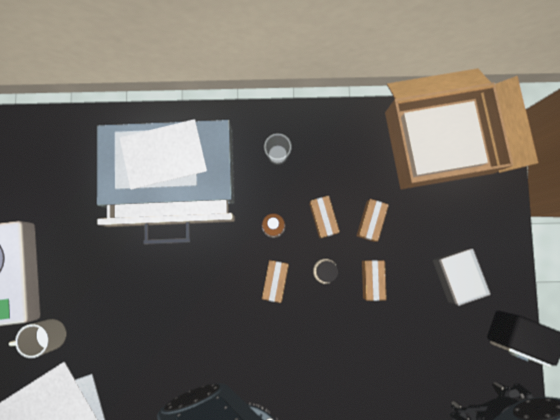

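View pics/scene0.png

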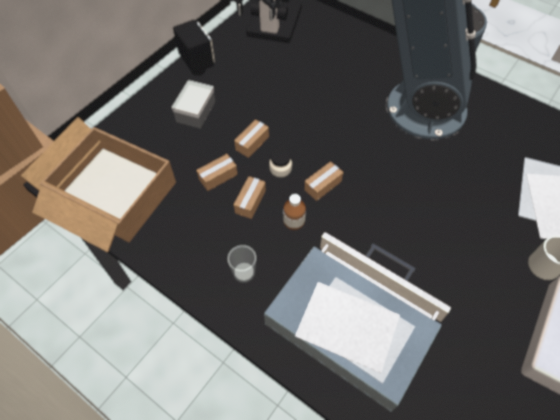

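Top view: four cartons, taped side up, at about (324,217), (374,220), (275,281) and (374,281). The jar is at (326,271), bottle at (273,225), beaker at (278,149) and tip box at (464,277). The cabinet is at (165,160), its panel along row 216 and the handle bar near (167,240). The scene view agrees. Next I'll measure them.

```bash
cat > h.py <<'E'
from plant import *
import cv2,numpy as np
def cloud(c):
    K=c["intrinsics"];z=c["range_z"].astype(float);v,u=np.mgrid[:420,:560]
    P=np.stack([(u-K[0,2])/K[0,0]*z,(v-K[1,2])/K[1,1]*z,z],-1)
    if "R" in c: W=(P-c["t"])@c["R"]
    else:
        H=c["hand_eye"];s=c["s"];W=(P@H[:3,:3].T+H[:3,3])@s["orientation"].T+s["eef_pos"]
    W[z<=0]=np.nan
    return W
def wristcam():
    s=read_state();c=read_camera("wrist");c["s"]=s;return c
def blobs(c,lo,hi,minn=80):
    W=cloud(c);m=((W[...,2]>lo)&(W[...,2]<hi)).astype(np.uint8)
    n,l,st,_=cv2.connectedComponentsWithStats(m)
    out=[]
    for i in range(1,n):
        if st[i,4]<minn: continue
        p=W[l==i];r=cv2.minAreaRect(p[:,:2].astype(np.float32))
        out.append((r,np.median(p[:,2]),st[i]))
    return out
def cartons(c,lo=38,hi=53,minn=80):
    """list of [x,y,yaw of long axis in (-pi/2,pi/2], L,W]"""
    W=cloud(c);hsv=cv2.cvtColor(np.ascontiguousarray(c["pixels"]),cv2.COLOR_RGB2HSV);out=[]
    for r,z,st in blobs(c,lo,hi,minn):
        (x,y),(a,b),th=r
        if not(75<max(a,b)<125 and 35<min(a,b)<70): continue
        yaw=np.radians(th+(90 if b>a else 0)); yaw=(yaw+np.pi/2)%np.pi-np.pi/2
        out.append([x,y,yaw,max(a,b),min(a,b),z])
    return out
def Rz(yaw): # tool down, tool y axis (closing) at angle yaw+90deg => tool x along yaw
    c,s=np.cos(yaw),np.sin(yaw); return np.array([[c,s,0],[s,-c,0],[0,0,-1.]])
E
python3 - <<'E'
from h import *
for n in("scene","top"):
    c=dict(np.load(n+"0.npz"))
    print(n)
    for k in cartons(c):print(np.round(k,3))
    for lo,hi in((55,72),(72,84),(76,90)):
        for r,z,st in blobs(c,lo,hi,60):print(lo,np.round(r[0],1),np.round(r[1],1),round(r[2],1),round(z,1),st)
W=cloud(dict(np.load("top0.npz")))
for u,v in((147,242),(167,240),(186,240),(100,222),(165,222),(230,218),(165,208),(165,212)):print(u,v,W[v,u].round(1))
E
```

```text
scene
[ 4.37906e+02 -3.57647e+02  2.00000e-03  1.02954e+02  5.46560e+01
  4.53680e+01]
[ 5.95010e+02 -3.60213e+02 -3.06000e-01  1.01886e+02  5.48370e+01
  4.57900e+01]
[ 4.40153e+02 -9.90260e+01 -2.33000e-01  1.03162e+02  5.33750e+01
  4.58360e+01]
[ 6.06119e+02 -2.31817e+02  2.52000e-01  1.02189e+02  5.13670e+01
  4.56780e+01]
55 [  26.5 -600. ] [29.8 63.1] 43.4 64.1 [260  19  19   8  76]
55 [ 329.5 -688.6] [ 67.9 137.5] 13.8 63.1 [177  48  38  25 142]
55 [ 443.9 -579.1] [127.8  89.4] 17.7 67.9 [172  80  42  36 883]
55 [ 751.5 -626.3] [148.9 296.9] 48.5 63.4 [ 52 135 111  51 466]
55 [ 465.  -232.1] [57.9 53.8] 58.6 60.7 [271 148  20  17 260]
55 [ 790.7 -431.5] [221.6  20.5] 4.3 63.6 [117 168  56  64 274]
55 [ 963.3 -535.7] [ 33.1 252.1] 8.7 63.6 [ 34 199  79  51 902]
55 [598.3 -88.6] [29.2 58.1] 33.5 64.1 [283 209  23  12  88]
55 [615.6 181.4] [ 12.5 340.6] 1.6 63.9 [322 238 125  77 463]
55 [565.6 179.6] [ 43.5 119.2] 1.9 58.0 [365 244  50  37 254]
55 [334.9 487.7] [72.8 26.4] 60.5 63.3 [538 244  22  27 132]
55 [ 774.2 -125.9] [28.  58.2] 51.2 64.4 [230 249  24  14  99]
55 [492.6 54
[... 3775 characters left out ...]
5.1] 1.3 80.7 [   97   119   134    86 10195]
76 [ 784.2 -111.5] [67.1 69. ] 88.6 84.7 [264 133  27  27 161]
76 [604.5 180.8] [ 15.  343.4] 1.2 77.8 [ 97 213 135  11 520]
76 [584.4 -97.4] [51.  51.2] 88.9 82.3 [263 214  21  21 189]
76 [511.7 589.4] [65.6 12.6] 2.1 85.0 [  0 245   5  27  91]
76 [ 318.7 -644.2] [12.4 84.1] 71.5 82.4 [491 311  14  34 109]
76 [316.9 478.8] [77.7 33.6] 19.5 82.8 [ 33 323  19  31 110]
76 [298.9 532.6] [76.  64.4] 17.7 82.5 [  9 325  28  32 139]
147 242 [545.5 229.2  59.9]
167 240 [549.6 176.7  62.8]
186 240 [548.8 128.4  59.1]
100 222 [598.6 346.4  73.3]
165 222 [597.  184.5  54.2]
230 218 [602.   12.2  75.8]
165 208 [638.4 194.8  17.2]
165 212 [627.4 194.6  17.6]
```

Heights and sizes check out: cartons 100×50 with tops at 46, unit yaw about 1.25°. The drawer is about 37 mm open, with the panel's inner face at x≈612, the unit's front at 649 and the bar at x≈549. Next I'll open the drawer.

```bash
cat >> h.py <<'E'
YU=0.0215; ux=np.array([np.cos(YU),np.sin(YU),0]); uy=np.array([-np.sin(YU),np.cos(YU),0])
def creep(d,dist,fmax,step=1.5,feed=25):
    """move along d in small steps until the opposing force reaches fmax; returns travel"""
    f0=read_state()["contact_force"]@d;p0=read_state()["eef_pos"].copy();t=0
    while t<dist:
        t+=step;movel(p0+d*t,feed=feed);f=-(read_state()["contact_force"]@d-f0)
        if f>fmax: break
    return t,f,read_state()["eef_pos"].round(1)
E
python3 - <<'E'
from h import *
R=Rz(YU+np.pi/2)
b=np.array([549,180,0.])
q=[solve_ik(b+[0,0,180],Rz(YU+s*np.pi/2)) for s in(1,-1)];print([None if x is None else x.round(2) for x in q])
s=min((1,-1),key=lambda s:9 if q[(1-s)//2] is None else abs(q[(1-s)//2][5]));R=Rz(YU+s*np.pi/2)
p=read_state()["eef_pos"];movel([p[0],p[1],260])
movep(b+[0,0,230],R);move_gripper(40)
movel(b+[0,0,41],feed=200);print(read_state()["contact_force"])
move_gripper(0);st=read_state();print(st["gripper_width"],st["contact_force"],st["eef_pos"])
movel(st["eef_pos"]-ux*132,feed=100);print(read_state()["contact_force"])
print(creep(-ux,16,14))
st=read_state();print(st["contact_force"],st["gripper_width"],st["time_s"])
E
```

```text
[array([ 0.24,  0.47,  1.64, -0.  ,  1.04,  0.21]), None]
[-0.20188162 -0.04751267  0.42033036]
9.535304229744254 [-0.97275555 -0.50485091  6.99548914] [549.62210408 180.1152629   42.03784193]
[-1.98303635 -2.21185661  4.19877823]
(10.5, np.float64(18.136542871188247), array([409.8, 177.1,  42.2]))
[ 16.22707339  -5.43806878 -12.89561392] 9.957820642318017 8.3417
```

Run:
```python
from h import *
p=read_state()["eef_pos"];movel(p+ux*1.2,feed=20);move_gripper(40)
p=read_state()["eef_pos"];movel([p[0],p[1],230],feed=250);movel([400,-60,260],feed=300)
c=read_camera("top");cv2.imwrite("pics/top1.png",c["pixels"][:,:,::-1])
for k in cartons(c):print(np.round(k,3))
W=cloud(c)
for lo,hi in((46,58),(70,84)):
  for r,z,st in blobs(c,lo,hi,60):
    if 300<r[0][0]<800 and -50<r[0][1]<400:print(lo,np.round(r[0],1),np.round(r[1],1),round(r[2],1),round(z,1),st)
```

```text
[ 6.05677e+02 -2.31729e+02  2.52000e-01  1.00346e+02  5.03620e+01
  4.61100e+01]
[ 5.94214e+02 -3.59885e+02 -3.31000e-01  1.00392e+02  5.07160e+01
  4.59120e+01]
[ 4.3970e+02 -9.8687e+01 -2.0900e-01  9.9921e+01  4.9810e+01  4.6157e+01]
[ 4.37974e+02 -3.57424e+02 -1.20000e-02  9.98290e+01  5.08890e+01
  4.62480e+01]
46 [564.7  27.1] [175.    6.5] 1.2 52.7 [224 200   4  68 179]
46 [557.8 332.6] [176.3  13.1] 3.3 52.5 [105 205   8  68 262]
70 [753.7 184.6] [213.8 346.5] 1.3 80.1 [  97  119  135   86 9308]
70 [465.9 177.9] [ 15.  344.5] 1.3 77.0 [ 97 268 137  11 817]
```

View pics/top1.png

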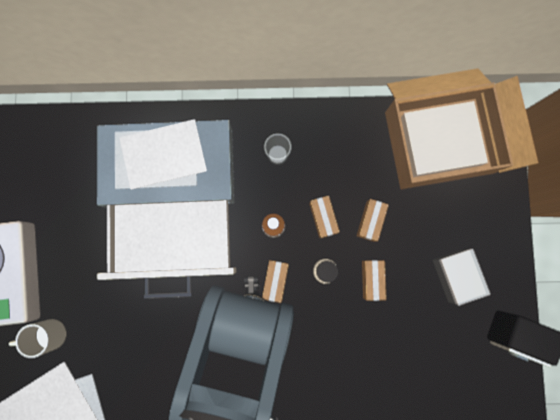

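Drawer fully open: the panel's inner face is now at x≈473, giving an inside corner of about (470,328), and both walls agree. No carton has moved. Next is the first carton.

```bash
cat >> h.py <<'E'
C=np.array([473.4,178.2,0])+150*uy   # drawer corner, bench level
RP=Rz(YU+np.pi)
def U(dx,dy,z): return C+ux*dx+uy*dy+np.array([0,0,z])
def find(near=None):
    ks=[k for k in cartons(read_camera("top")) if k[1]<0]
    return ks
def pick(k):
    x,y,yaw=k[:3];R=Rz(yaw+np.pi)
    movep([x,y,170],R);move_gripper(72)
    movel([x,y,18],feed=180);move_gripper(0)
    w=read_state()["gripper_width"];movel([x,y,200],feed=250)
    w2=read_state()["gripper_width"];print("picked",round(w,1),round(w2,1));return w2>40
def place(i,gap=28):
    dy=-(25+50*i+gap)
    movep(U(54,dy,200),RP);print("w",read_state()["gripper_width"].round(1))
    movel(U(54,dy,42),feed=220);print("down",creep(np.array([0,0,-1.]),9,4,step=1))
    move_gripper(64);movel(U(54,dy,125),feed=250);move_gripper(0)
def push(i,gap=28):
    dy=-(50+50*i)-gap-15-14
    movel(U(52,dy,110),feed=300);movel(U(52,dy,38),feed=200)
    movel(U(52,dy+8,38),feed=60)
    print("left",creep(uy,gap+12,6,1,30));p=read_state()["eef_pos"];print("edge dy",((p-C)@uy).round(1),"want",-(50+50*i)-14.5)
    movel(p-uy*4,feed=60);p=read_state()["eef_pos"];movel([p[0],p[1],110],feed=250)
    q=-(25+50*i)
    movel(U(135,q,110),feed=300);movel(U(135,q,38),feed=200);movel(U(123,q,38),feed=60)
    print("front",creep(-ux,25,6,1,30));p=read_state()["eef_pos"];print("dx",((p-C)@ux).round(1),"want 111")
    movel(p+ux*4,feed=60);p=read_state()["eef_pos"];movel([p[0],p[1],130],feed=250)
    print("t",read_state()["time_s"])
E
python3 - <<'E'
from h import *
ks=find();k=min(ks,key=lambda k:np.hypot(k[0]-440,k[1]+99));print(np.round(k,2))
if pick(k): place(0)
c=wristcam();cv2.imwrite("pics/w1.png",c["pixels"][:,:,::-1])
print(read_state()["time_s"])
for k in cartons(c,53,68):print(np.round(k,3))
E
```

```text
[ 4.3972e+02 -9.8660e+01 -2.1000e-01  9.9920e+01  4.9920e+01  4.6170e+01]
picked 49.3 49.0Traceback (most recent call last):
  File "<stdin>", line 3, in <module>
  File "h.py", line 55, in place
    movep(U(54,dy,200),RP);print("w",read_state()["gripper_width"].round(1))
                                     ^^^^^^^^^^^^^^^^^^^^^^^^^^^^^^^^^^^
AttributeError: 'float' object has no attribute 'round'
```

```bash
sed -i 's/read_state()\["gripper_width"\].round(1)/round(read_state()["gripper_width"],1)/' h.py
python3 - <<'E'
from h import *
place(0)
c=wristcam();cv2.imwrite("pics/w1.png",c["pixels"][:,:,::-1])
print(read_state()["time_s"])
for k in cartons(c,53,68):print(np.round(k,3))
E
```

```text
w 49.5
down (9, np.float64(7.220904827322061), array([526.7, 276.7,  35.1]))
21.1917
[5.25925e+02 2.76856e+02 2.20000e-02 9.93160e+01 5.00980e+01 6.09420e+01]
```

View pics/w1.png

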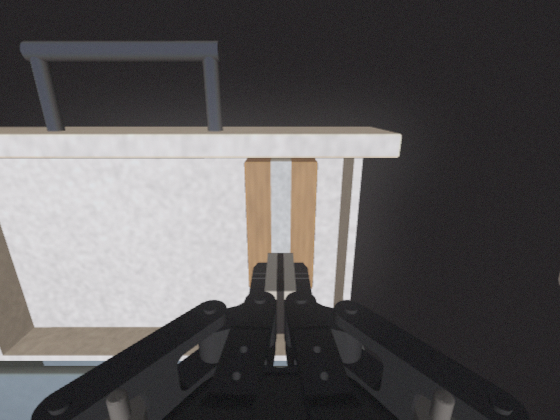

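The carton (columns 247–316) stands upright and square in the drawer, just behind the panel, with a gap to the left wall (column ~350). Now I'll push it home.

```bash
sed -i 's/gap+12,6,1,30/gap+20,6,1,30/' h.py
python3 - <<'E'
from h import *
push(0)
p=read_state()["eef_pos"];
c=wristcam();cv2.imwrite("pics/w2.png",c["pixels"][:,:,::-1])
for k in cartons(c,53,68):print(np.round(k,3), "want",U(50,-25,0))
E
```

```text
left (34, np.float64(6.718521737850922), array([524.2, 264.4,  39.1]))
edge dy -64.9 want -64.5
front (14, np.float64(8.72225676198878), array([581.1, 305.8,  39.6]))
dx 110.5 want 111
t 37.075
```

View pics/w2.png

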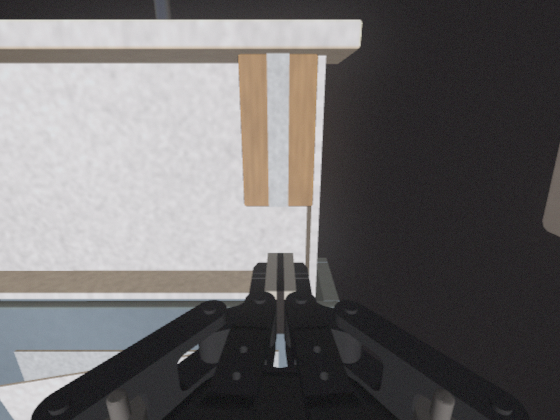

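Carton 1 (columns 240–317, rows 55–206) is flush with the panel and the left wall, and the contact readings match the geometry. Now the second carton.

```bash
cat >> h.py <<'E'
def one(i):
    p=read_state()["eef_pos"];movel([p[0],p[1],200],feed=300)
    ks=find()
    for k in ks:print(np.round(k,2))
    k=max(ks,key=lambda k:k[1])
    if not pick(k): print("MISSED");return False
    place(i)
    c=wristcam();z=[np.round(k,2) for k in cartons(c,53,68)];print(z,"want",U(54,-(53+50*i),0)[:2])
    if not any(np.hypot(*(k[:2]-U(54,-(53+50*i),0)[:2]))<8 and abs(k[2]-YU)<.12 for k in z): print("BAD PLACE");return False
    push(i);c=wristcam()
    for r,z,st in blobs(c,53,68,500):print("row",np.round(r[0],1),np.round(r[1],1),round(r[2],2),st)
    cv2.imwrite(f"pics/row{i}.png",c["pixels"][:,:,::-1]);return True
E
python3 - <<'E'
from h import *
print(one(1))
E
```

```text
[ 6.0581e+02 -2.3192e+02  2.6000e-01  1.0042e+02  5.0820e+01  4.5970e+01]
[ 5.9413e+02 -3.5978e+02 -3.2000e-01  1.0080e+02  5.0720e+01  4.5990e+01]
[ 437.68 -357.45   -0.     99.96   50.64   46.17]
picked 49.4 49.4
w 49.1
down (8, np.float64(4.6222185479364395), array([527.6, 226.5,  35.4]))
[array([5.2144e+02, 3.0514e+02, 2.0000e-02, 9.8440e+01, 5.4390e+01,
       6.0960e+01]), array([5.2666e+02, 2.2673e+02, 2.0000e-02, 1.0013e+02, 5.0200e+01,
       6.0950e+01])] want [526.37709758 226.3500481 ]
left (34, np.float64(6.618983407868805), array([525.2, 214.4,  39. ]))
edge dy -114.9 want -114.5
front (14, np.float64(8.83014000431723), array([582.3, 255.8,  39.5]))
dx 110.5 want 111
t 64.3167
row [521.9 212.3] [100.4 273.1] 1.25 [    0    51   437   156 24098]
True
```

View pics/row1.png

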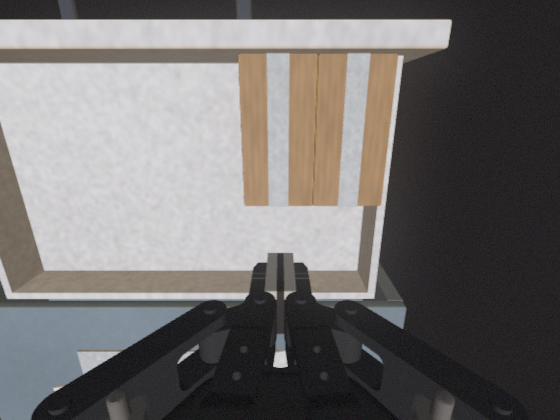

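Run:
```python
from h import *
print(one(2))
```

```text
[ 5.8859e+02 -4.1244e+02 -3.3000e-01  1.0049e+02  5.1270e+01  4.5870e+01]
[ 4.3802e+02 -3.5740e+02 -2.0000e-02  9.9960e+01  5.1230e+01  4.6080e+01]
picked 49.4 49.0
w 49.0
down (9, np.float64(12.355197602232113), array([529.3, 176.4,  35.2]))
[array([5.2831e+02, 1.7666e+02, 3.0000e-02, 9.9650e+01, 5.0150e+01,
       6.0920e+01])] want [527.45201476 176.3616039 ]
left (34, np.float64(6.07226117282713), array([526.4, 164.4,  39. ]))
edge dy -165.0 want -164.5
front (14, np.float64(8.052102460884388), array([583.3, 205.7,  39.5]))
dx 110.5 want 111
t 92.375
row [522.5 187.3] [100.3 323. ] 1.23 [    0    51   519   156 35530]
True
```

The row of two is tight (seam at column 316, both ends at row 55). Carton 3 is in with matching contacts. One loose carton had been knocked 5 cm, and the re-detection caught it. Now the last one.

Run:
```python
from h import *
print(one(3))
```

```text
[ 5.8903e+02 -4.1242e+02 -3.4000e-01  1.0077e+02  5.1020e+01  4.5800e+01]
picked 49.1 49.3
w 49.0
down (8, np.float64(5.672300816174558), array([529.9, 126.4,  35.5]))
[array([5.2957e+02, 1.2649e+02, 2.0000e-02, 9.9550e+01, 5.0100e+01,
       6.0930e+01])] want [528.52693194 126.37315971]
left (35, np.float64(13.293873885106628), array([527.5, 114.5,  39. ]))
edge dy -214.8 want -214.5
front (14, np.float64(6.954740295678984), array([584.5, 155.7,  39.5]))
dx 110.6 want 111
t 120.3917
row [523.  171.1] [100.6 326.4] 1.27 [   36    51   524   156 46847]
row [772.5 -87.6] [47.3 12.7] 28.0 [  0 380  35  40 765]
True
```

View pics/row3.png

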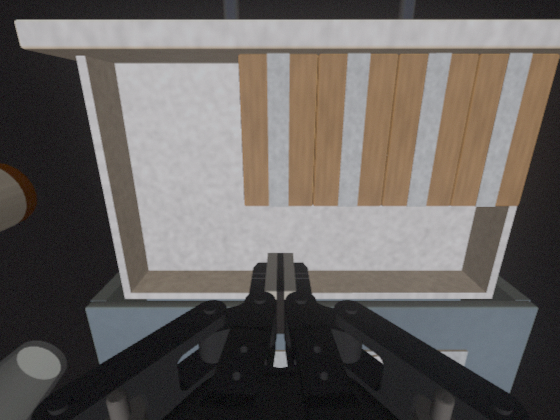

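All four are tight and flush, with seams closed and ends in line at rows 55 and 206. Now I'll shut the drawer gently by the handle.

Run:
```python
from h import *
b=np.array([411.,177.1,0]);R=Rz(YU+np.pi/2)
p=read_state()["eef_pos"];movel([p[0],p[1],200],feed=300)
movep(b+[0,0,200],R);move_gripper(40);movel(b+[0,0,42],feed=180);move_gripper(0)
st=read_state();print(st["gripper_width"],st["contact_force"].round(1))
p=st["eef_pos"];movel(p+ux*166,feed=50);print(read_state()["contact_force"].round(1))
print(creep(ux,16,12,1,15));print(read_state()["gripper_width"])
move_gripper(40);p=read_state()["eef_pos"];movel([p[0],p[1],230],feed=200);movel([380,-100,280],feed=300)
c=read_camera("top");cv2.imwrite("pics/end.png",c["pixels"][:,:,::-1]);print(read_state()["time_s"])
for lo,hi in((55,72),(70,84)):
  for r,z,st in blobs(c,lo,hi,60):
    if 300<r[0][0]<900 and -620<r[0][1]<400:print(lo,np.round(r[0],1),np.round(r[1],1),round(r[2],1),round(z,1))
```

```text
10.01371044081997 [-1.2 -2.   7. ]
[-1.6  3.   3.5]
(10, np.float64(15.055853711348956), array([585. , 181. ,  42.7]))
10.067467285919147
133.0333
55 [ 877.5 -605.5] [312.2 153.7] 57.9 63.8
55 [ 789.4 -430.3] [219.7   3.5] 8.7 64.0
55 [ 797.6 -112. ] [57.8 33.5] 87.7 63.6
55 [606.4 174.2] [ 56.1 160.2] 1.7 58.1
55 [ 443.3 -579.8] [122.7  88.3] 17.7 68.7
55 [ 463.8 -231.8] [54.1 53.5] 88.1 61.1
70 [ 789.6 -430.5] [219.4   3.3] 8.4 76.4
70 [745.6 184.4] [227.6 346.3] 1.2 79.9
70 [ 804.3 -109.4] [29.5 64.3] 10.5 77.6
70 [584.7 -97.3] [54.4 54.5] 43.2 78.4
70 [ 490.2 -590.7] [32.8 35.8] 2.3 70.8
```

View pics/end.png

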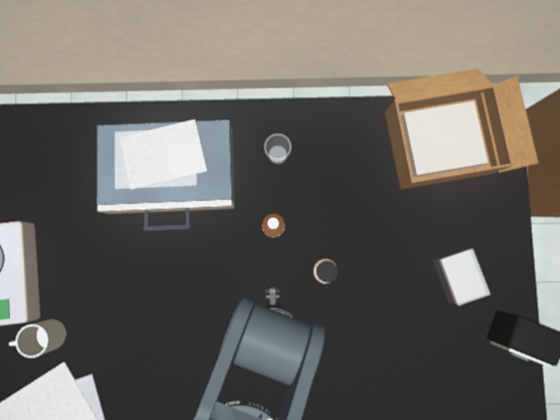

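The drawer is shut: the panel meets the unit at row 208 and the handle travelled 175 mm to the stop. The bottle, jar, beaker and tip box are where they began.

```bash
python3 -c "
from plant import *
print(hand_in())"
```

```text
the job is handed in; nothing more can be done
None
```

I put all four cartons in the drawer in one tight row from the front left corner, shut the drawer fully with the other items unmoved, and handed the job in at about 133 s; I did not check the row again after shutting.

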